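Set the tape dispenser's carton-size selector and start a feed

ROBOT

A 7-joint arm with a two-finger parallel gripper is mounted at the origin on the work surface. World frame = base frame: x ahead of the robot, y to its left, z up, the work surface at z = 0. Lengths are in mm, angles in degrees, forces in N, time in s.
With the tool pointing down it reaches from about 350 to 900 mm from the base axis. Payload 7.2 kg.
Tool frame: the origin (TCP) lies between the finger pads; the fingertips stand 17 mm ahead of it and the grasp point (between the pads) lies 2 mm behind it; z points along the fingers, y is the direction in which the jaws open and shut (so a half turn about z gives the same grasp; the last joint's range is limited). The gripper opens to 88 mm and grips with 3 to 60 N. Pads are 20 mm wide; open, the fingers measure 115 mm over their backs; the gripper's body (75 mm by 178 mm) begins 61 mm behind the grasp point.
Start: joints at [-71.287, 23.554, -0.728, 91.456, 0.321, 64.991, -4.71], TCP at [240.399, 576.92, 239.653] pointing down, gripper open.
Joint ranges: [-169.25, 169.25], [-16.82, 113.86], [-84.01, 82.57], [7.8, 145.47], [-59.2, 239.2], [7.22, 106.19], [-163.78, 163.78]. Speed limits (degrees/s): [136.94, 136.94, 172.46, 172.46, 180, 180, 180].

INTERFACE

Orientations are given as [roll, pitch, yaw] about the fixed x, y, z axes, in that order (R = Rz(yaw) Ry(pitch) Rx(roll)).
In Python, from rig import get_state, optics, close_job gives the robot as it stands.
- The arm moves only by the tool arm_command, never from a script. Its argument "steps" is text: rows parted by semicolons, each of 7 numbers parted by spaces: the shift along the tool's x, y, z in cm, then the turn, a rotation vector about the tool's x, y, z in rad, then the gripper command: -1 is fully open, 1 is shut, values between are in proportion. In form: x y z rx ry rz grip; .... A call has 1 to 12 rows; each row is the pose to reach, as a shift and turn from the pose commanded when the call began, along the tool's axes at that moment; what a row does not reach only later rows make up. A row lasts 1/8 s, in which the tool goes at most 62.5 mm and 10.7 degrees, less where a joint would pass 70% of its speed; a pose out of reach is approached as far as the arm can. A call with a gripper value outside its range is refused whole. The fingers move at their own pace and stop on an object; "force" is the grip in N (left out, the last holds). Time passes only in rows, so rows that repeat a pose let the fingers close. It gives the time, the measured TCP pose, the force and the opening at its end, in the units of the state.
- get_state(): the state, without advancing time (a new reading comes with each control period).
- optics.grab_frame(name): name is "side" or "top" or "wrist"; returns the picture (384x512x3 uint8, red, green, blue); there is no depth.
- optics.get_calibration(name): a dict with "fx", "fy", "cx", "cy" (pixels), "k1" (the pictures are not rectified: a ray, as slopes to the right and down, at radius r is drawn at 1 + k1 r^2 times it, then the intrinsics apply), "R" (3x3) and "t" (3): a world point X has camera coordinates R X + t; the wrist camera has in their place "mount" (4x4, takes a point from camera to tool coordinates, whose origin is the TCP and whose axes are the flange's). Camera axes: x right, y down, z forward; pixel columns grow to the right and rows downward; lengths in mm; the calibration is good to about 2 mm. A picture is of the moment at which its call begins: read the wrist's pose just before it. get_calibration takes no time and is no camera call.
- close_job(): hands the job in, once; it reports no verdict.
The state is a dict: "time": time; "joint_pos": joint angles; "qd": joint speeds; "effort": joint torques, N m; "eef_pos": TCP position; "tcp_rot": TCP orientation; "force": force on the tool from outside, world axes, zero at the start; "ft_torque": the same for the moment, N m; "finger_gap": opening from 0.0 (shut) to 1.0 (fully open).
Only numpy, scipy, OpenCV 4.12 (cv2) and the standard library are available. Lean on these libraries where they do the work, as an engineer would, in place of code of your own. Each camera call takes 0.05 s, during which the arm holds its last target. There are 200 camera calls.

TASK

Set the bench tape dispenser for large cartons: pull its sprung selector knob up, turn it until its nose points at the large round stud and let it drop fully home into the notch there, never forcing the turn or pushing the knob down hard. Feel for the notch, because it may lie a little to either side of the stud. Only when the knob is home, press the feed key on the deck fully down and let it come back up; leave the knob there and the other things on the bench undisturbed.

Things in the scene. Friction and masses are not known exactly. Their poses are not given: they have to be found in the camera images.
- dispenser: Grey bench tape dispenser, fixed. Deck 280 mm (x) by 240 mm (y), 90 mm high; a round roll hood, 168 mm high, stands at its +y side (110 to 200 mm from the origin). Origin at the table under the deck; its -x side faces the robot. The selector's upright axis stands at (30, -10) mm in this frame.
- selector_grip (a point): Black sprung selector knob: on its axis, 40 mm above the deck when home. z up along the axis, x to the nose. A 74 mm disc (top 22 mm below this point) under a grip bar 16 mm wide, 50 mm long (29 mm behind to 21 mm ahead, then a pointed nose to 29 mm), its top 14 mm above this point. The spring pulls down with 6 N home, 9 N fully up. Grip the bar across its sides from above.
- selector_nose (a point): Point that turns with the knob, 58 mm from the axis straight ahead of the nose, where a stud's centre would be if the nose pointed at it exactly.
- selector_lift (a joint): How far the knob is pulled up, m: 0 home (down in a notch), about 0.008 when its tongue rests on the land between notches, where the spring holds it and from where it drops in by itself when turned over a notch; above 0.009 it turns freely; 0.013 upper stop.
- selector_turn (a joint): Knob turn, rad, anticlockwise from above positive, stops at +-1.5. Starts near 0 in the wide park notch, nose along the dispenser's +x. Studs at +1.047 and -1.047, each with one close notch hidden in the collar, its centre anywhere within 0.17 rad either side of the stud. The tongue, 30 mm from the axis, has about 0.03 rad of play each way in it.
- stud_large: Large steel stud, 24 mm across and 5 mm high, on the deck 58 mm from the selector's axis: the large-carton mark. Origin at the centre of its underside. It may be on the +1.047 or the -1.047 side.
- stud_small: Small steel stud, 12 mm across and 5 mm high, on the deck at the other mark: small cartons.
- feed_key_top (a point): Centre of the top of the round grey feed key, 28 mm across, on the deck, 122 mm from the selector's axis on the robot's side. It is pressed straight down.
- feed_key (a joint): How far the feed key is pressed, m: 0 up, 0.006 fully down; fully down takes 5 N.
- game_box_a: Boxed game 210 x 150 x 50 mm, bystander; origin under its centre.
- game_box_b: Boxed game 160 x 110 x 45 mm, bystander.
- tape_roll: Cardboard tape core 100 mm across, 50 mm high, beside the dispenser, bystander.
- mug: White mug 80 mm across, 90 mm high, behind the dispenser, bystander.
- marker: Marker pen 130 mm long, 17 mm thick, lying on the dispenser's deck along its -y edge, 93 mm from the selector's axis, bystander.
- scanner: Hand scanner about 190 mm long, 50 mm high, behind the dispenser, bystander.

How it is judged:
By the outcome, as a careful person would: the job done as asked, in the order asked, and still so for the second after the job is handed in, with the robot touching nothing.
It also fails if it takes over 50 s, if anything falls off the work surface, if the arm or the gripper's body presses on something with over 40 N, if the wrist force passes 120 N, or if a joint passes its speed limit or range.

## Working session

There is one attempt and no reset: what is moved stays moved. The work goes in short steps, Python scripts to look and compute and a tool call to move; the robot and the scene stay as the last step left them, time stands still between calls to the robot, and variables do not carry over. Pictures are saved under pics/ and viewed, about 8 in all and at most 12, crops included, and the job is handed in when it is done.

Besides the shell and the picture viewer there is one more tool, called after ">>>" as name(argument=value, ...), one argument or row to a line, values as JSON. arm_command: Moves the arm, as the interface text tells. Its arguments: {"type":"object","properties":{"steps":{"type":"string"},"force":{"type":"number"}},"required":["steps"]}

```bash
mkdir -p pics; ls
python3 - <<'E'
from rig import get_state, optics
import cv2,numpy as np
s=get_state();print(s)
a=[optics.grab_frame(n) for n in("top","side")]
for n,i in zip(("top","side"),a):
    cv2.imwrite(f"pics/{n}0.png",cv2.resize(i[:,:,::-1],(800,600),interpolation=cv2.INTER_CUBIC))
    np.save(f"pics/{n}0.npy",i)
    print(n,optics.get_calibration(n))
print(optics.get_calibration("wrist"))
E
```

```text
pics
{'time': 0.0, 'joint_pos': array([-71.28747141,  23.60037298,  -0.72678445,  91.50320943,
         0.32117052,  64.98961575,  -4.71063016]), 'qd': array([ 0.0653423 ,  0.04100412, -0.01909016,  0.066904  ,  0.05949779,
       -0.06674338, -0.07937879]), 'effort': array([-5.84974605e-04, -5.87957704e+01,  6.41275551e-01, -2.91075343e+01,
       -5.39035723e-02,  1.82429992e-02,  1.95345410e-04]), 'eef_pos': array([240.25944334, 576.4663701 , 238.8113269 ]), 'tcp_rot': array([-1.79909137e+02,  7.35969301e-03,  1.57379099e+02]), 'force': array([ 0.51723918,  0.03133724, -0.3017791 ]), 'ft_torque': array([-0.03520179, -0.05571791, -0.03418793]), 'finger_gap': 0.99920495030697}
top {'fx': 402.08066118807074, 'fy': 402.08066118807074, 'cx': 250.68062692081122, 'cy': 196.90675729535576, 'k1': -0.002785496596765305, 'R': array([[-0.03040923, -0.99952549, -0.00490596],
       [-0.97901756,  0.03077402, -0.20143876],
       [ 0.20149415, -0.00132258, -0.97948882]]), 't': array([ -15.62143571,  634.4314767 , 1243.58927691])}
side {'fx': 444.08298247888763, 'fy': 444.08298247888763, 'cx': 255.86927460628584, 'cy': 194.86250931621498, 'k1': -0.07306952805342998, 'R': array([[ 0.81899287, -0.57365607,  0.0130147 ],
       [-0.37689202, -0.55490415, -0.74164263],
       [ 0.43266971,  0.60249489, -0.67066894]]), 't': array([-497.74742641,  305.52756251, 1192.40613422])}
{'fx': 322.46513701506376, 'fy': 322.46513701506376, 'cx': 258.2166540672549, 'cy': 192.9508067622692, 'k1': -0.09285878592045975, 'mount': array([[ 1.93494165e-04, -9.53026272e-01, -3.02887581e-01,
         8.43937026e+01],
       [ 9.99999976e-01,  1.53997582e-04,  1.54283047e-04,
         9.22328457e-01],
       [-1.00391842e-04, -3.02887604e-01,  9.53026279e-01,
        -1.45238351e+02],
       [ 0.00000000e+00,  0.00000000e+00,  0.00000000e+00,
         1.00000000e+00]])}
```

View pics/top0.png

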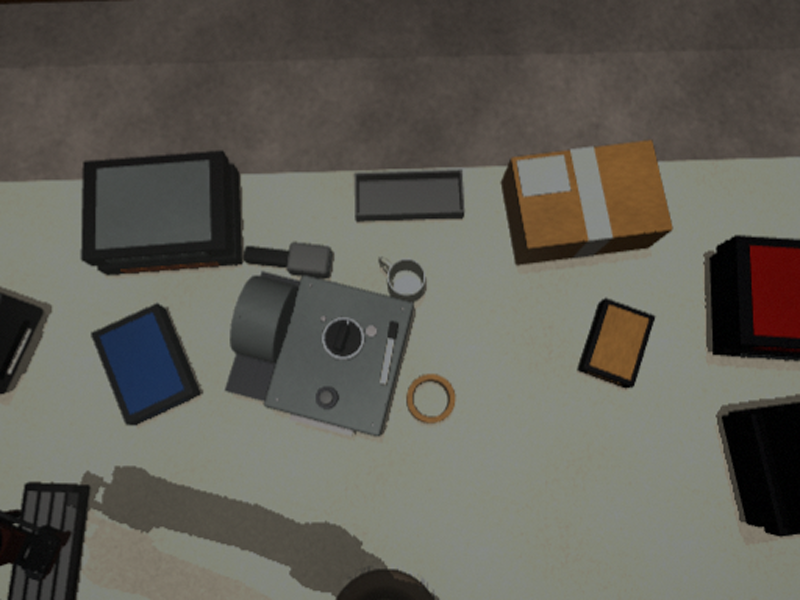

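View pics/side0.png

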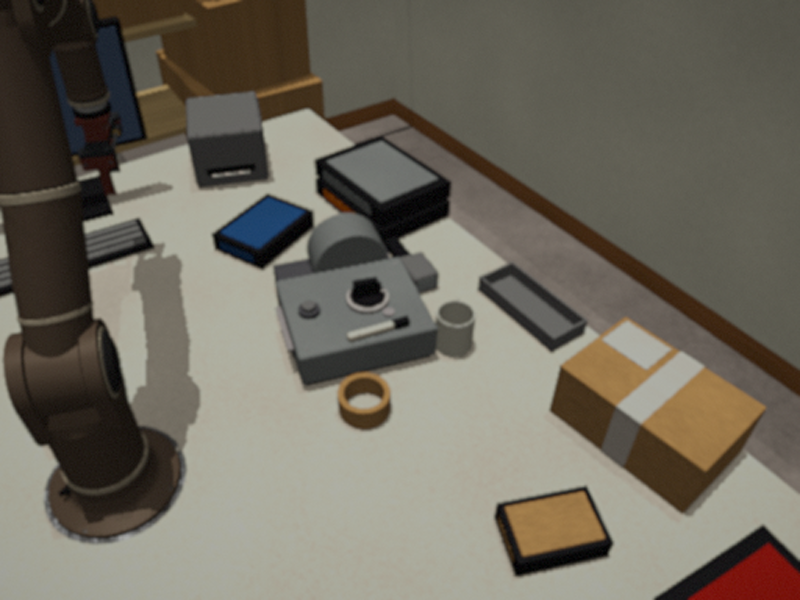

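Top view (800x600): the knob is at (343,338), the feed key at (327,397), the large stud at (371,330) on the right (-y) side, and the small stud at (323,319). The marker runs along x≈390. The side view agrees, with the grip bar along the dispenser's x.

```bash
cat > h.py <<'E'
from rig import get_state, optics
import cv2,numpy as np
from scipy.spatial.transform import Rotation as Ro
def cast(c,uv,z,R,t):
    k=c["k1"];a=np.array([(uv[0]-c["cx"])/c["fx"],(uv[1]-c["cy"])/c["fy"]]);p=a.copy()
    for _ in range(20):p=a/(1+k*(p@p))
    d=R.T@np.r_[p,1];o=-R.T@t
    return o+d*(z-o[2])/d[2]
def camRt(n,s=None):
    c=optics.get_calibration(n)
    if n!="wrist":return c,c["R"],c["t"]
    T=np.eye(4);T[:3,:3]=Ro.from_euler("xyz",s["tcp_rot"],degrees=True).as_matrix();T[:3,3]=s["eef_pos"]
    M=np.linalg.inv(T@c["mount"]);return c,M[:3,:3],M[:3,3]
def tool(s,tgt,yaw):  # shift in cm and turn in rad to reach target pointing down
    Rn=Ro.from_euler("xyz",s["tcp_rot"],degrees=True);Rt=Ro.from_euler("xyz",[180,0,yaw],degrees=True)
    return Rn.inv().apply(np.array(tgt)-s["eef_pos"])/10,(Rn.inv()*Rt).as_rotvec()
E
python3 - <<'E'
from h import *
c,R,t=camRt("top")
f=lambda u,v,z:cast(c,((u+.5)/1.5625-.5,(v+.5)/1.5625-.5),z,R,t).round(1)
for n,u,v,z in [("knob disc",343,338,108),("large",371,330,95),("small",323,319,95),("key",327,397,102),("c1",306,277,90),("c2",413,303,90),("c3",381,434,90),("c4",265,402,90),("core",431,399,50),("mk1",394,322,105),("mk2",384,383,105)]:
    print(n,f(u,v,z))
s=get_state()
print(tool(s,[480,60,300],0))
E
```

```text
knob disc [566.7  64.2 108. ]
large [583.3   8.5  95. ]
small [608.9 105.2  95. ]
key [451.4  97.9 102. ]
c1 [699.1 140.1  90. ]
c2 [637.4 -78.5  90. ]
c3 [376.9  -6.   90. ]
c4 [446.1 222.1  90. ]
core [ 444.2 -109.2   50. ]
mk1 [596.4 -38.4 105. ]
mk2 [475.1 -14.9 105. ]
(array([-41.9961176 , -38.46834351,  -6.05173946]), array([-2.41503837e-04,  1.83058318e-03,  2.74679378e+00]))
```

```bash
python3 -c "
from h import *
print(tool(get_state(),[567,64,250],165))"
```

```text
(array([-49.87257779, -34.74632761,  -1.05594399]), array([-1.31929942e-03, -3.56315532e-07, -1.32998932e-01]))
```

>>> arm_command(
  steps="-4 -2.8 -1 0 0 0 -1;-9 -6.2 -1 0 0 -0.05 -1;-14 -9.7 -1 0 0 -0.13 -1;-19 -13.2 -1 0 0 -0.13 -1;-24 -16.7 -1 0 0 -0.13 -1;-29 -20.2 -1 0 0 -0.13 -1;-34 -23.7 -1 0 0 -0.13 -1;-39 -27.2 -1 0 0 -0.13 -1;-44 -30.6 -1 0 0 -0.13 -1;-48 -33.4 -1 0 0 -0.13 -1;-49.9 -34.7 -1 0 0 -0.13 -1;-49.9 -34.7 -1 0 0 -0.13 -1",
)

```text
time: 1.6
eef_pos: [567.9, 62.6, 249.1]
tcp_rot: [-179.9, -0.0, 164.6]
force: [0.0, 1.0, 0.9]
finger_gap: 0.997
```

>>> arm_command(
  steps="0 0 0 0 0 0 -1;0 0 0 0 0 0 -1",
)

```text
time: 1.85
eef_pos: [566.9, 66.3, 249.6]
tcp_rot: [180.0, -0.0, 165.0]
force: [-0.3, 0.1, -0.3]
finger_gap: 0.996
```

Run:
```python
from h import *
s=get_state();print({k:s[k] for k in("time","eef_pos","tcp_rot","joint_pos","force")})
i=optics.grab_frame("wrist");np.save("pics/w1.npy",i)
cv2.imwrite("pics/w1.png",cv2.resize(i[:,:,::-1],(800,600),interpolation=cv2.INTER_CUBIC))
import pickle;pickle.dump(s,open("pics/s1.pkl","wb"))
```

```text
{'time': 1.85, 'eef_pos': array([566.94567028,  66.29715831, 249.60660365]), 'tcp_rot': array([ 1.79971731e+02, -2.93876993e-02,  1.64957963e+02]), 'joint_pos': array([-23.29998217,  17.84910077,  15.04327612,  99.28801409,
        -5.14021686,  63.54519127,  68.30386918]), 'force': array([-0.3401555 ,  0.07308224, -0.27793751])}
```

View pics/w1.png

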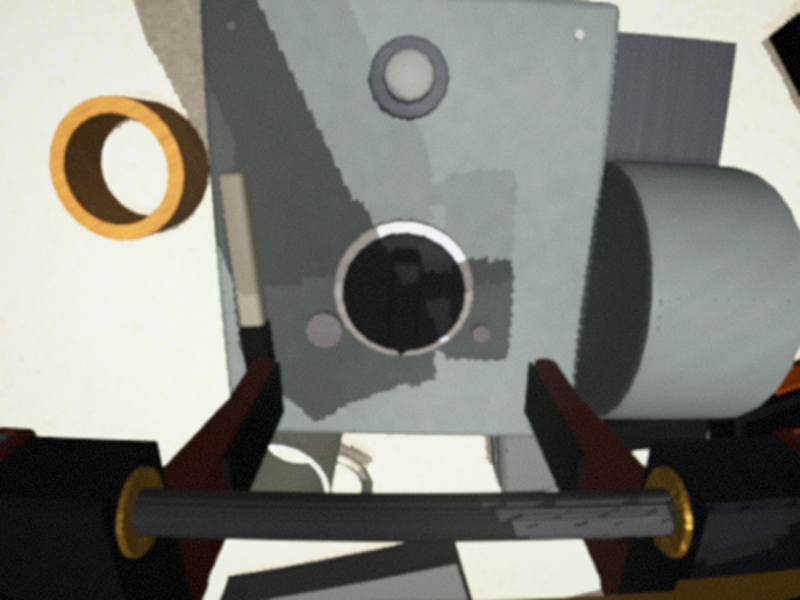

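The wrist view (robot side up) shows the knob disc at (404,291), the large stud at (323,330), the small stud at (481,334) and the key cap at (410,77). The bar is black on black, so I'll boost the contrast.

Run:
```python
from h import *
import pickle
s=pickle.load(open("pics/s1.pkl","rb"));i=np.load("pics/w1.npy")
c,R,t=camRt("wrist",s)
g=cv2.cvtColor(i,cv2.COLOR_RGB2GRAY)
roi=np.zeros_like(g);roi[135:235,205:310]=1
m=((g<62)&(roi>0)).astype(np.uint8)
f=lambda u,v,z:cast(c,((u+.5)/1.5625-.5,(v+.5)/1.5625-.5),z,R,t).round(1)
for n,u,v,z in [("disc",404,291,108),("large",323,330,95),("small",481,334,95),("key100",410,77,100),("key110",410,77,110),("nose",402,354,120)]: print(n,f(u,v,z))
cr=i[130:240,200:320,::-1].astype(float)
cr=np.clip(255*(cr/110)**.6,0,255).astype(np.uint8)
cv2.imwrite("pics/w1c.png",cv2.resize(cr,None,fx=5,fy=5,interpolation=cv2.INTER_CUBIC))
```

```text
disc [567.4  67.5 108. ]
large [582.7   9.9  95. ]
small [611.5 106.6  95. ]
key100 [452.6 101.7 100. ]
key110 [453.7 101.3 110. ]
nose [601.2  57.2 120. ]
```

View pics/w1c.png

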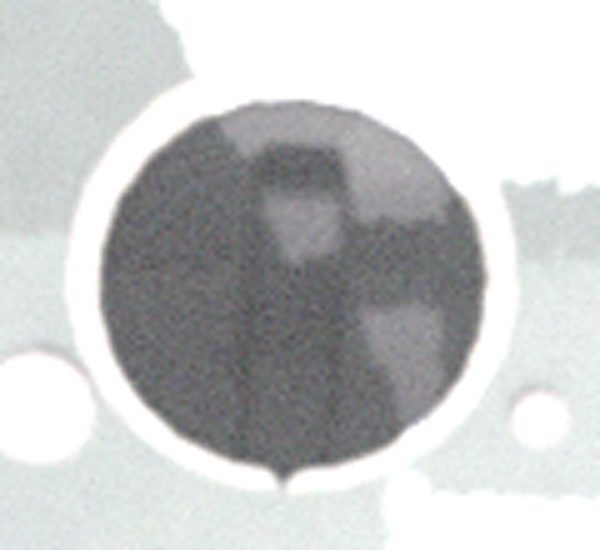

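```bash
python3 -c "
from h import *
for _ in range(3):
  s=get_state();print(s['eef_pos'],tool(s,[568.3,67,131],163.4));optics.grab_frame('top')"
```

```text
[567.07243717  66.11753478 249.6758405 ] (array([-0.09877986,  0.11188991, 11.86760848]), array([ 0.00043476, -0.00027096,  0.02707817]))
[567.17548677  65.87446049 249.74013413] (array([-0.08043518,  0.13320103, 11.87405979]), array([ 3.95672291e-04, -9.83424612e-05,  2.67790409e-02]))
[567.22773633  65.65171329 249.73452516] (array([-0.0695609 ,  0.15451323, 11.87349308]), array([ 2.99828560e-04, -9.81702429e-05,  2.64445751e-02]))
```

>>> arm_command(
  steps="-0.05 0.2 3 0 0 0.027 -1;-0.05 0.2 6 0 0 0.027 -1;-0.05 0.2 7.9 0 0 0.027 -1;-0.05 0.2 7.9 0 0 0.027 -1;-0.05 0.2 7.9 0 0 0.027 -1",
)

```text
time: 2.68
eef_pos: [569.0, 66.6, 171.5]
tcp_rot: [180.0, 0.1, 163.3]
force: [0.5, -0.8, 0.9]
finger_gap: 1.004
```

```bash
python3 -c "
from h import *
for _ in range(3):
  s=get_state();print(s['force'],s['eef_pos'],tool(s,[568.3,67,131],163.4));optics.grab_frame('top')"
```

```text
[ 0.54219437 -0.75280028  0.88879837] [568.9996696   66.63601443 171.47190691] (array([0.08103988, 0.01276564, 4.04712766]), array([ 0.00048706,  0.0008804 , -0.001968  ]))
[ 0.78951335  0.66464406 -0.32029315] [569.18140738  66.66704871 171.71186872] (array([9.96117332e-02, 3.11357632e-03, 4.07105732e+00]), array([ 0.00084104,  0.00138115, -0.00195378]))
[0.26183884 0.23628834 0.37571063] [569.19066696  66.62616212 171.75427071] (array([0.10223778, 0.00626019, 4.07528459]), array([ 0.00096153,  0.00151793, -0.00203383]))
```

>>> arm_command(
  steps="0.05 0 2.5 0 0 0 -1;0.1 0 4 0 0 0 -1;0.1 0 4 0 0 0 -1;0.1 0 4 0 0 0 -1",
)

```text
time: 3.32
eef_pos: [568.0, 66.8, 131.3]
tcp_rot: [180.0, 0.0, 163.3]
force: [0.7, -0.2, 0.3]
finger_gap: 0.999
```

>>> arm_command(
  steps="0 0 0 0 0 0 0.5;0 0 0 0 0 0 0.9;0 0 0 0 0 0 0.9;0 0 0 0 0 0 0.9;0 0 0 0 0 0 0.9;0 0 0 0 0 0 0.9",
  force=20,
)

```text
time: 4.08
eef_pos: [567.6, 66.8, 130.6]
tcp_rot: [180.0, -0.0, 163.3]
force: [0.2, -0.5, -0.4]
finger_gap: 0.357
```

>>> arm_command(
  steps="0 0 0 0 0 0 1;0 0 0 0 0 0 1;0 0 0 0 0 0 1;0 0 0 0 0 0 1;0 0 0 0 0 0 1;0 0 0 0 0 0 1",
  force=25,
)

```text
time: 4.82
eef_pos: [567.5, 66.3, 130.6]
tcp_rot: [-180.0, -0.0, 163.3]
force: [-2.0, -4.0, 1.4]
finger_gap: 0.181
```

>>> arm_command(
  steps="0 -0.05 -0.3 0 0 0 1;0 -0.05 -0.6 0 0 0 1;0 -0.05 -0.9 0 0 0 1;0 -0.05 -1.1 0 0 0 1;0 -0.05 -1.1 0 0 0 1;0 -0.05 -1.1 0 0 0 1",
)

```text
time: 5.58
eef_pos: [567.4, 66.2, 141.5]
tcp_rot: [-180.0, -0.0, 163.3]
force: [1.6, -3.5, -7.8]
finger_gap: 0.177
```

>>> arm_command(
  steps="0 0 0 0 0 0.08 1;0 0 0 0 0 0.2 1;0 0 0 0 0 0.32 1;0 0 0 0 0 0.44 1;0 0 0 0 0 0.56 1;0 0 0 0 0 0.68 1;0 0 0 0 0 0.78 1;0 0 0 0 0 0.82 1;0 0 0 0 0 0.82 1;0 0 0 0 0 0.82 1",
)

```text
time: 6.82
eef_pos: [568.6, 67.7, 142.0]
tcp_rot: [179.8, -0.0, 116.4]
force: [5.7, 0.3, -7.9]
finger_gap: 0.18
```

```bash
python3 -c "
from h import *
for _ in range(3):
  s=get_state();print(s['force'],s['ft_torque'],s['eef_pos'],s['tcp_rot']);optics.grab_frame('top')"
```

```text
[ 5.65624246  0.34901038 -7.93430247] [-0.17449458 -1.1613544  -0.00369731] [568.63613699  67.69536412 142.04714642] [ 1.79825668e+02 -6.83275755e-03  1.16360920e+02]
[ 6.07634139 -0.92365397 -7.68565591] [-0.13991417 -1.15617494 -0.00790274] [568.62539833  67.70661652 142.04509964] [ 1.79826256e+02 -9.31896168e-03  1.16361275e+02]
[ 5.86484188 -0.06185609 -7.90988505] [-0.14133569 -1.17127178 -0.04045779] [568.63049152  67.69936996 142.01603936] [ 1.79826984e+02 -1.08729813e-02  1.16358014e+02]
```

>>> arm_command(
  steps="0 0.08 0.1 0 0 0 1;0 0.08 0.2 0 0 0 1;0 0.08 0.3 0 0 0 1;0 0.08 0.3 0 0 0 1;0 0.08 0.3 0 0 0 1",
)

```text
time: 7.6
eef_pos: [568.7, 67.6, 139.1]
tcp_rot: [179.9, -0.0, 116.3]
force: [4.2, 4.8, -3.2]
finger_gap: 0.179
```

>>> arm_command(
  steps="0 0 0.05 0 0 0 1;0 0 0.05 0 0 0 1;0 0 0.05 0 0 0 1",
)

```text
time: 7.98
eef_pos: [568.7, 67.6, 139.1]
tcp_rot: [179.9, -0.0, 116.3]
force: [1.7, 5.6, 4.3]
finger_gap: 0.179
```

>>> arm_command(
  steps="0.03 0 -0.02 0 0 0.02 1;0.03 0 -0.02 0 0 0.04 1;0.03 0 -0.02 0 0 0.04 1",
)

```text
time: 8.35
eef_pos: [568.8, 67.7, 139.0]
tcp_rot: [179.9, -0.0, 114.0]
force: [3.3, 3.8, 0.8]
finger_gap: 0.182
```

>>> arm_command(
  steps="0 0 0 0 0 0.02 1;0 0 0 0 0 0.03 1;0 0 0 0 0 0.03 1",
)

```text
time: 8.72
eef_pos: [568.8, 67.7, 139.1]
tcp_rot: [179.9, -0.0, 112.3]
force: [4.0, 4.4, 1.5]
finger_gap: 0.18
```

>>> arm_command(
  steps="0 0 0 0 0 0.015 1;0 0 0 0 0 0.03 1;0 0 0 0 0 0.03 1",
)

```text
time: 9.1
eef_pos: [568.9, 67.7, 139.0]
tcp_rot: [179.9, -0.0, 110.6]
force: [4.6, 5.1, 0.8]
finger_gap: 0.179
```

>>> arm_command(
  steps="0 0 0 0 0 0.015 1;0 0 0 0 0 0.03 1;0 0 0 0 0 0.03 1",
)

```text
time: 9.48
eef_pos: [569.0, 67.7, 139.0]
tcp_rot: [179.9, -0.0, 108.9]
force: [4.0, 4.7, 0.1]
finger_gap: 0.179
```

>>> arm_command(
  steps="0 0 0 0 0 0.015 1;0 0 0 0 0 0.03 1;0 0 0 0 0 0.03 1",
)

```text
time: 9.85
eef_pos: [569.0, 67.8, 139.0]
tcp_rot: [179.9, -0.0, 107.2]
force: [4.6, 4.2, 1.7]
finger_gap: 0.179
```

>>> arm_command(
  steps="0 0 0 0 0 0.015 1;0 0 0 0 0 0.03 1;0 0 0 0 0 0.03 1",
)

```text
time: 10.22
eef_pos: [569.1, 67.8, 139.0]
tcp_rot: [179.9, -0.0, 105.5]
force: [5.4, 4.8, -0.2]
finger_gap: 0.18
```

>>> arm_command(
  steps="0 0 0 0 0 0.015 1;0 0 0 0 0 0.03 1;0 0 0 0 0 0.03 1",
)

```text
time: 10.6
eef_pos: [569.2, 67.8, 139.0]
tcp_rot: [179.8, -0.0, 103.7]
force: [5.4, 4.2, 0.0]
finger_gap: 0.178
```

>>> arm_command(
  steps="0 0 0 0 0 0.015 1;0 0 0 0 0 0.03 1;0 0 0 0 0 0.03 1",
)

```text
time: 10.98
eef_pos: [569.2, 67.8, 138.9]
tcp_rot: [179.8, -0.0, 102.0]
force: [5.6, 4.6, -2.0]
finger_gap: 0.181
```

>>> arm_command(
  steps="0 0 0.04 0 0 0.0 1;0 0 0.04 0 0 0.0 1;0 0 0.04 0 0 0 1",
)

```text
time: 11.35
eef_pos: [569.3, 67.8, 138.8]
tcp_rot: [179.8, -0.0, 102.0]
force: [4.3, 4.5, 0.5]
finger_gap: 0.18
```

>>> arm_command(
  steps="0 0 0 0 0 0.015 1;0 0 0 0 0 0.03 1;0 0 0 0 0 0.03 1",
)

```text
time: 11.72
eef_pos: [569.3, 67.8, 138.6]
tcp_rot: [179.8, -0.0, 100.3]
force: [5.0, 4.7, -0.2]
finger_gap: 0.179
```

>>> arm_command(
  steps="0 0 0 0 0 0.015 1;0 0 0 0 0 0.03 1;0 0 0 0 0 0.03 1",
)

```text
time: 12.1
eef_pos: [569.3, 67.8, 138.0]
tcp_rot: [179.8, -0.0, 98.6]
force: [8.7, 4.3, -6.2]
finger_gap: 0.181
```

>>> arm_command(
  steps="0 0.03 0.1 0 0 0 1;0 0.03 0.2 0 0 0 1;0 0.03 0.2 0 0 0 1;0 0.03 0.2 0 0 0 1",
)

```text
time: 12.6
eef_pos: [569.4, 67.8, 135.9]
tcp_rot: [179.9, -0.0, 98.6]
force: [6.8, 3.6, -6.4]
finger_gap: 0.178
```

>>> arm_command(
  steps="0 0.03 0.15 0 0 0 1;0 0.03 0.3 0 0 0 1;0 0.03 0.42 0 0 0 1;0 0.03 0.42 0 0 0 1;0 0.03 0.42 0 0 0 1",
)

```text
time: 13.22
eef_pos: [569.4, 67.8, 131.8]
tcp_rot: [179.9, -0.0, 98.6]
force: [6.3, 4.8, -6.0]
finger_gap: 0.181
```

>>> arm_command(
  steps="0 0 0.05 0 0 0 1;0 0 0.1 0 0 0 1;0 0 0.1 0 0 0 1;0 0 0.1 0 0 0 1",
)

```text
time: 13.72
eef_pos: [569.4, 67.8, 130.9]
tcp_rot: [179.9, -0.0, 98.6]
force: [6.2, 3.8, -4.4]
finger_gap: 0.181
```

```bash
python3 -c "
from h import *
s=get_state();print(s['force'],s['ft_torque'],s['eef_pos'])"
```

```text
[ 6.21292351  3.82597104 -4.44976291] [ 0.93984041 -1.33271729 -0.12473601] [569.38902702  67.81146561 130.86109811]
```

>>> arm_command(
  steps="0 0 0.03 0 0 0 1;0 0 0.03 0 0 0 1;0 0 0.03 0 0 0 1",
)

```text
time: 14.1
eef_pos: [569.4, 67.8, 130.7]
tcp_rot: [179.9, -0.0, 98.5]
force: [5.7, 3.9, -2.2]
finger_gap: 0.177
```

>>> arm_command(
  steps="0 0 0 0 0 0 0.4;0 0 0 0 0 0 0.4;0 0 0 0 0 0 0.4;0 0 0 0 0 0 0.4",
)

```text
time: 14.6
eef_pos: [568.4, 66.7, 130.4]
tcp_rot: [-180.0, 0.0, 98.5]
force: [-0.1, 0.6, 0.1]
finger_gap: 0.296
```

>>> arm_command(
  steps="0 0 -3 0 0 0 0;0 0 -7 0 0 0 0;0 0 -11 0 0 -0.1 0;0 0 -12 0 0 -0.28 0;0 0 -12 0 0 -0.46 0;0 0 -12 0 0 -0.64 0;0 0 -12 0 0 -0.82 0;0 0 -12 0 0 -1 0;0 0 -12 0 0 -1.13 0;0 0 -12 0 0 -1.13 0;0 0 -12 0 0 -1.13 0",
)

```text
time: 15.98
eef_pos: [568.6, 66.9, 250.4]
tcp_rot: [-180.0, -0.0, 163.1]
force: [-0.4, -0.3, -0.1]
finger_gap: 0.501
```

Run:
```python
from h import *
import pickle
s=get_state();print(s["eef_pos"],s["tcp_rot"])
i=optics.grab_frame("wrist");np.save("pics/w2.npy",i)
c,R,t=camRt("wrist",s);pickle.dump(s,open("pics/s2.pkl","wb"))
a=np.clip(255*(i[:,:,::-1]/160.)**.6,0,255).astype(np.uint8)
cv2.imwrite("pics/w2.png",cv2.resize(a,(800,600),interpolation=cv2.INTER_CUBIC))
```

```text
[568.5724524   66.85220234 250.41253656] [-1.79995903e+02 -6.86151788e-03  1.63102986e+02]
```

View pics/w2.png

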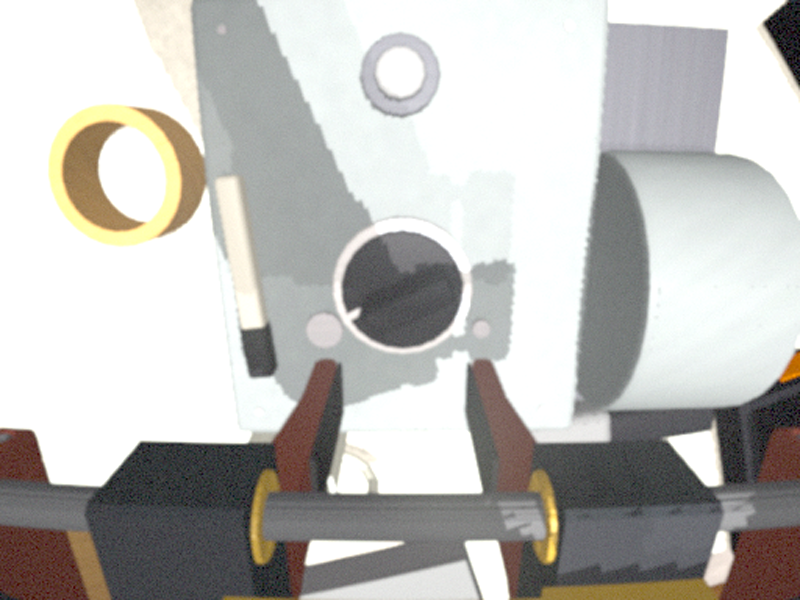

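The nose now points at the large stud (stud at (323,330), nose pointer at (352,315)). The key cap is at (400,73) and the bystanders haven't moved.

Run:
```python
from h import *
import pickle
for n in "12":
    s=pickle.load(open(f"pics/s{n}.pkl","rb"));i=np.load(f"pics/w{n}.npy")
    c,R,t=camRt("wrist",s);g=cv2.cvtColor(i,cv2.COLOR_RGB2GRAY)
    m=(g<55).astype(np.uint8);m[:140]=0;m[232:]=0;m[:,:212]=0;m[:,304:]=0
    k=max(cv2.findContours(m,cv2.RETR_EXTERNAL,cv2.CHAIN_APPROX_NONE)[0],key=cv2.contourArea)
    print("disc",cv2.fitEllipse(k))
f=lambda u,v,z:cast(c,((u+.5)/1.5625-.5,(v+.5)/1.5625-.5),z,R,t).round(1)
k=f(400,73,105);print("key",k,f(400,73,95),"axis",f(403,287,108))
s=get_state();print(tool(s,[k[0],k[1],150],163))
```

```text
disc ((257.08453369140625, 187.7311248779297), (69.6358871459961, 76.36711120605469), 111.09517669677734)
disc ((257.1231994628906, 185.26353454589844), (70.18252563476562, 75.24727630615234), 112.9834976196289)
key [452.3 101.1 105. ] [451.1 101.4  95. ] axis [566.7  68.  108. ]
(array([12.12091124, -0.101257  , 10.0429298 ]), array([-7.57697504e-05, -6.44170978e-05,  2.39874247e-03]))
```

>>> arm_command(
  steps="4 -0.1 0 0 0 0 1;9 -0.1 0 0 0 0 1;12.1 -0.1 2 0 0 0 1;12.1 -0.1 6 0 0 0 1;12.1 -0.1 9 0 0 0 1;12.1 -0.1 10.5 0 0 0 1;12.1 -0.1 11 0 0 0 1;12.1 -0.1 11 0 0 0 1;12.1 -0.1 11 0 0 0 1;12.1 -0.1 11 0 0 0 1",
  force=20,
)

```text
time: 17.27
eef_pos: [452.9, 101.0, 141.1]
tcp_rot: [179.9, 0.1, 163.3]
force: [-0.1, -0.3, -0.4]
finger_gap: 0.001
```

>>> arm_command(
  steps="0 0 0.4 0 0 0 1;0 0 0.8 0 0 0 1;0 0 1.0 0 0 0 1;0 0 1.0 0 0 0 1",
)

```text
time: 17.77
eef_pos: [452.3, 100.8, 130.2]
tcp_rot: [-180.0, -0.0, 163.3]
force: [-0.0, -0.0, -0.5]
finger_gap: -0.0
```

Tips are at z≈113, no contact yet. I'll go down in small steps.

>>> arm_command(
  steps="0 0 0.2 0 0 0 1;0 0 0.4 0 0 0 1;0 0 0.5 0 0 0 1;0 0 0.5 0 0 0 1",
)

```text
time: 18.27
eef_pos: [452.6, 100.9, 125.5]
tcp_rot: [180.0, 0.0, 163.3]
force: [1.0, -0.5, 3.1]
finger_gap: 0.006
```

>>> arm_command(
  steps="0 0 0.15 0 0 0 1;0 0 0.3 0 0 0 1;0 0 0.3 0 0 0 1",
)

```text
time: 18.65
eef_pos: [452.6, 100.9, 123.2]
tcp_rot: [180.0, 0.0, 163.3]
force: [-3.4, -0.7, 14.4]
finger_gap: 0.008
```

>>> arm_command(
  steps="0 0 0.05 0 0 0 1;0 0 0.1 0 0 0 1;0 0 0.1 0 0 0 1",
)

```text
time: 19.02
eef_pos: [452.7, 100.9, 123.0]
tcp_rot: [179.9, 0.0, 163.3]
force: [-6.4, -2.4, 25.6]
finger_gap: 0.009
```

Rigid stop reached at 25 N, so the key is fully down. Now I'll withdraw slowly and back well clear.

>>> arm_command(
  steps="0 0 -0.3 0 0 0 1;0 0 -0.8 0 0 0 1;0 0 -1.3 0 0 0 1;0 0 -3 0 0 0 1;0 0 -7 0 0 0 1;3 0 -11 0 0 0 1;4 0 -14 0 0 0 1;4 0 -14 0 0 0 1;4 0 -14 0 0 0 1;4 0 -14 0 0 0 1",
)

```text
time: 20.27
eef_pos: [413.8, 112.0, 260.3]
tcp_rot: [-179.9, -0.1, 163.3]
force: [-0.4, 0.8, 0.0]
finger_gap: 0.005
```

Run:
```python
from h import *
s=get_state();print(s["time"],s["eef_pos"],s["force"])
for n in("wrist","top","side"):
    i=optics.grab_frame(n)
    a=np.clip(255*(i[:,:,::-1]/180.)**.7,0,255).astype(np.uint8)
    if n=="side": a=a[110:270,160:340]
    if n=="top": a=a[150:300,120:320]
    globals()[n]=cv2.resize(a,(400,300),interpolation=cv2.INTER_CUBIC)
cv2.imwrite("pics/end.png",np.vstack([np.hstack([wrist,top]),np.hstack([side,side*0])]))
```

```text
20.275 [413.84264868 112.00455614 260.29685304] [-0.44412395  0.82529595  0.01673005]
```

View pics/end.png

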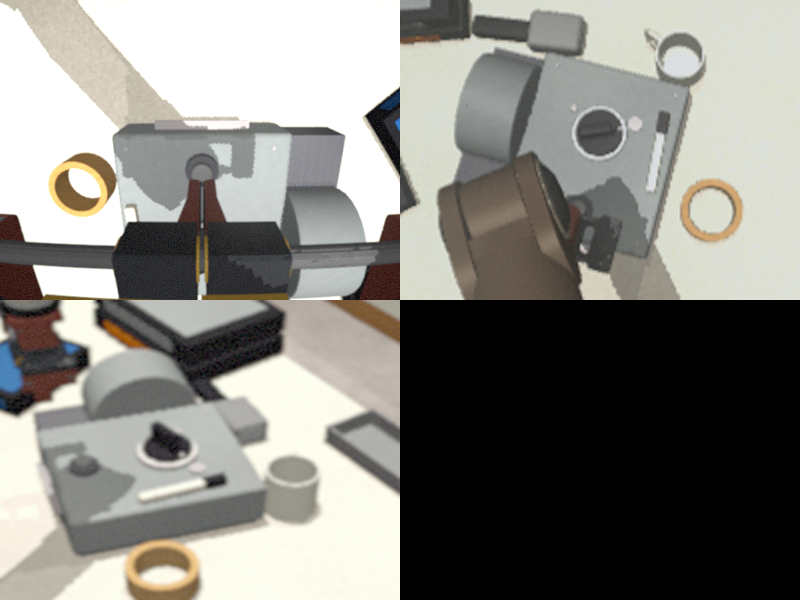

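The knob points at the large stud, the key is up, the bystanders look in place and the arm is clear of everything.

```bash
python3 -c "
from rig import close_job
print(close_job())"
```

```text
the job is handed in; nothing more can be done
None
```

The dispenser is set for large cartons and the job is handed in, at about 20 s of the 50 s allowed.

- **Knob:** I pulled it up about 11 mm, turned it clockwise, then felt along the land in small steps. The notch was at about -1.13 rad, roughly 0.08 rad past the large stud. There the wrist force dropped to the spring's pull. I lowered it 8.4 mm to its seat and let go. It seated without being forced or pushed down; during the feel its heaviest downward push was about 4 N.
- **Feed key:** I pressed it only after the knob was home. It met a hard stop, where 0.2 mm more travel took the force from 14 to 26 N. I then released it.
- **Last checks:** The disc looks the same size in the wrist picture as at the start, which fits the knob being fully down. The final pictures show the nose at the large stud, the key apparently up, the visible bystanders in place and the arm clear with no contact force.
- **Limits:** I judged "home" and "key up" from forces and pictures, not joint readings. While I held the knob, the wrist carried a sideways force of up to about 10 N from a roughly 1 mm centring error. It disappeared on release. No check failed.

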